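# Setting out a balcony barber bench

### The arm

A 6-joint arm with a two-finger parallel gripper is mounted at the origin on the work surface. World frame = base frame: x ahead of the robot, y to its left, z up, the work surface at z = 0. Lengths are in m, angles in degrees, forces in N, time in s.
With the tool pointing down it reaches from about 0.4 to 0.925 m from the base axis. Payload 3.4 kg.
Tool frame: the origin (TCP) lies at the very end of the fingers, on their centre line; the grasp point (between the pads) lies 19 mm behind it (manip.pinch_z is the distance from the TCP to the grasp point, in m); z points along the fingers, y is the line along which they close (so a half turn about z gives the same grasp; the last joint's range is limited). The gripper opens to 85 mm and grips with 20 to 120 N. Pads are 22 mm wide; open, the fingers measure 114 mm over their backs; the gripper's body (76 mm by 85 mm) begins 54 mm behind the grasp point. The pads swing forward as they close: fully open they stand 13 mm farther back than shut.
Start: joints at [62.08, 17.578, 86.31, -0, 76.112, -4.211], TCP at [0.231, 0.526, 0.231] pointing down, gripper open.
Joint ranges: [-179.03, 179.03], [-60, 130.46], [8.19, 133.38], [-81.62, 261.62], [5.75, 156.47], [-153.77, 153.77]. Speed limits (degrees/s): [147.25, 147.25, 180, 180, 180, 180].

### API

Orientations are given as [roll, pitch, yaw] about the fixed x, y, z axes, in that order (R = Rz(yaw) Ry(pitch) Rx(roll)).
In Python, from cell import manip gives the robot as it stands.
- The arm moves only by the tool step_arm, never from a script. Its arguments are lists of equal length, an entry for each row: "offset": the shift along the tool's x, y, z in m, a list of three; "yaw": the turn about the tool's z in rad. A call has 1 to 12 rows; each row is the pose to reach, as a shift and turn from the pose commanded when the call began, along the tool's axes at that moment; what a row does not reach only later rows make up. A row lasts 1/10 s, in which the tool goes at most 50 mm and 8.59 degrees, less where a joint would pass 70% of its speed; a pose out of reach is approached as far as the arm can. A call with a gripper value outside its range is refused whole. "jaw" is the opening, from 0 (shut) to 1 (fully open), set as the call begins (left out, the last holds). The fingers move at their own pace and stop on an object; "grip_force" is the grip in N (left out, the last holds). Time passes only in rows, so rows that repeat a pose let the fingers close. It gives the time, the measured TCP pose, the force, the opening and the grip force at its end, in the units of the state.
- manip.observe(): the state, without advancing time (a new reading comes with each control period).
- manip.camera(name): name is "side" or "top" or "wrist"; returns a dict with "color" (384x512x3 uint8, red, green, blue), "intrinsics" (3x3 intrinsics, pixels), "dist" ([k1, k2, p1, p2, k3] as OpenCV has them; the pictures are not rectified), "xyz" and "attitude" of the camera in the world; the wrist camera has in their place "T_tool_cam" (4x4, takes a point from camera to tool coordinates, whose origin is the TCP and whose axes are the flange's). Camera axes: x right, y down, z forward; pixel columns grow to the right and rows downward; lengths in m; the calibration is good to about 2 mm. A picture is of the moment at which its call begins: read the wrist's pose just before it. There is no depth.
- manip.job_done(): hands the job in; it is judged then, once.
Trained networks look in the newest picture that a camera, given by its name, has taken for a name from the list of things; names that differ only in an ending like _2 or _b are one class to them, and where a whole thing is asked for, a point or a joint stands for the part that bears it (a point fixed in the world has none). Each returns a list of dicts, best first, with "score" (0 to 1); they miss things now and then, are a little off and sometimes report something else, mostly with a low value. They report only what shows in the picture. A call takes as long as a camera call. They do not tell look-alikes from the thing itself.
- manip.search_frame(camera, query): "point" ([x, y, z] in m, in world coordinates, good to about 4 mm: the middle of the surface that is visible of it).
The state is a dict: "time_s": time; "joint_positions": joint angles; "joint_velocities": joint speeds; "joint_torque": joint torques, N m; "tool_pos": TCP position; "orientation": TCP orientation; "ft_force": force on the tool from outside, world axes, zero at the start; "torque": the same for the moment, N m; "gripper_width": finger opening in m; "grip_force": force on a finger pad.
Only numpy, scipy, OpenCV 4.12 (cv2) and the standard library are available. Lean on these libraries where they do the work, as an engineer would, in place of code of your own. Each camera call takes 0.05 s, during which the arm holds its last target. There are 200 camera calls.

### The job

Set out the barber bench: press the red latch button so that the storage box springs open, then stand every spray can upright in it, one to a cell, and leave the lid open. Slide every stone tool rest along the marble, without ever lifting it off, onto the mat whose border matches its coloured band, centred and squared up within the border. Leave the mug, the clipper, the guard combs and the pick comb where they are.

Things in the scene. Friction and masses are not known exactly. Their poses are not given: they have to be found in the camera images.
- mat_orange: Orange mat: flat black rubber mat with a 6 mm orange border, 70 mm (its x) by 130 mm (its y) over the border, let in flush with the bench (nothing to climb, slabs slide straight over it), fixed. Origin at its centre, at bench height.
- mat_blue: Blue mat: flat black rubber mat with a 6 mm blue border, 70 mm (its x) by 130 mm (its y) over the border, let in flush with the bench (nothing to climb, slabs slide straight over it), fixed. Origin at its centre, at bench height.
- mat_green: Green mat: flat black rubber mat with a 6 mm green border, 70 mm (its x) by 130 mm (its y) over the border, let in flush with the bench (nothing to climb, slabs slide straight over it), fixed. Origin at its centre, at bench height.
- rest_orange: Orange tool rest: loose dark stone slab with the orange band across its top, 50 mm (its x) by 110 mm (its y) by 22 mm high, about 0.35 kg, lying flat on the bench (z = 0). Origin at the centre of its underside. May be absent.
- rest_blue: Blue tool rest: loose dark stone slab with the blue band across its top, 50 mm (its x) by 110 mm (its y) by 22 mm high, about 0.35 kg, lying flat on the bench (z = 0). Origin at the centre of its underside. May be absent.
- rest_green: Green tool rest: loose dark stone slab with the green band across its top, 50 mm (its x) by 110 mm (its y) by 22 mm high, about 0.35 kg, lying flat on the bench (z = 0). Origin at the centre of its underside. May be absent.
- can0: Spray can, silver with a pale metal top: upright cylinder 52 mm in diameter, 130 mm high, straight-sided from about 10 to 115 mm, about 0.18 kg, standing on the bench. Origin at the centre of its underside, z up its axis. May be absent.
- can1: Spray can, red with a pale metal top: upright cylinder 52 mm in diameter, 130 mm high, straight-sided from about 10 to 115 mm, about 0.18 kg, standing on the bench. Origin at the centre of its underside, z up its axis. May be absent.
- can2: Spray can, blue with a pale metal top: upright cylinder 52 mm in diameter, 130 mm high, straight-sided from about 10 to 115 mm, about 0.18 kg, standing on the bench. Origin at the centre of its underside, z up its axis. May be absent.
- can3: Spray can, white with a pale metal top: upright cylinder 52 mm in diameter, 130 mm high, straight-sided from about 10 to 115 mm, about 0.18 kg, standing on the bench. Origin at the centre of its underside, z up its axis. May be absent.
- box: Grey plastic storage box, fixed: 78 mm (its x) by 300 mm (its y) by 75 mm high, walls and floor 4 mm, divided into one row of four cells along its y. Origin at the centre of its underside; its front (-x) faces the robot. Its clear lid covers the top at the start.
- cell0 (a point): Centre of the floor (4 mm above the bench) of cell 0 of the storage box; each cell is 70 mm (box x) by 70 mm (box y) inside.
- cell1 (a point): Centre of the floor (4 mm above the bench) of cell 1 of the storage box; each cell is 70 mm (box x) by 70 mm (box y) inside.
- cell2 (a point): Centre of the floor (4 mm above the bench) of cell 2 of the storage box; each cell is 70 mm (box x) by 70 mm (box y) inside.
- cell3 (a point): Centre of the floor (4 mm above the bench) of cell 3 of the storage box; each cell is 70 mm (box x) by 70 mm (box y) inside.
- lid (a joint): Angle of the clear lid (rad), hinged along the far (+x) top edge of the box: 0 shut and latched, 2.3 fully open, leaning back. A spring throws it open by itself, in about a second, once the latch is released, and keeps it open.
- button (a joint): Angle of the latch rocker (rad), 0 at rest to 0.38 fully pressed; a spring returns it. The lid is let go at 0.2 to 0.25; pressing takes 2 to 4 N.
- button_top (a point): Centre of the top face of the red latch button, a pad 36 mm (box x) by 40 mm (box y) that sticks out of the middle of the box front, 70 mm above the bench. Press it straight down by about 9 mm. Behind it, towards the box, the latch catch rises to 90 mm above the bench, its near face 25 mm from this point.
- mug: Green ceramic mug, 80 mm in diameter, 90 mm high, to be left alone. Origin at the centre of its underside.
- clipper: Silver hair clipper lying flat, about 140 by 46 by 34 mm, to be left alone. Origin under its middle.
- guards: Orange guard comb set, 60 by 120 by 31 mm, to be left alone. Origin at the centre of its underside.
- pick: Steel pick comb lying flat, about 170 by 50 by 6 mm, to be left alone. Origin under its middle.
Things that resemble listed ones, but are neither listed nor needed, are in the scene too. Leave any purple look-alike of the rest_blue alone.

How it is judged (in metres and radians):
On the way:
1. the storage box has sprung open (value of joint lid above 1.9 rad), for 0.2 s.
At the end, for the whole second after the job is handed in: Lid open beyond 1.9 rad; every rest present flat and still on the mat of its colour, centre within 13 mm of the mat centre, turned under 0.15 rad from it; every can present upright (within 0.12 rad) and still on the floor of a cell, one to a cell (value of joint lid above 1.9 rad and horizontal distance between rest_orange and mat_orange below 0.013 m and angle between the y axis of rest_orange and the y axis of mat_orange, either way round below 0.15 rad and height (world z) of each of rest_orange, rest_blue, rest_green below 0.005 m and linear speed of each of rest_orange, rest_blue, rest_green, can0, can1, can2, can3 below 0.02 m/s and horizontal distance between rest_blue and mat_blue below 0.013 m and angle between the y axis of rest_blue and the y axis of mat_blue, either way round below 0.15 rad and horizontal distance between rest_green and mat_green below 0.013 m and angle between the y axis of rest_green and the y axis of mat_green, either way round below 0.15 rad and (horizontal distance between can0 and cell0 below 0.025 m or horizontal distance between can0 and cell1 below 0.025 m or horizontal distance between can0 and cell2 below 0.025 m or horizontal distance between can0 and cell3 below 0.025 m) and height (world z) of each of can0, can1, can2, can3 below 0.012 m and angle between each of can0, can1, can2, can3's own z axis and vertical below 0.12 rad and (horizontal distance between can1 and cell0 below 0.025 m or horizontal distance between can1 and cell1 below 0.025 m or horizontal distance between can1 and cell2 below 0.025 m or horizontal distance between can1 and cell3 below 0.025 m) and (horizontal distance between can2 and cell0 below 0.025 m or horizontal distance between can2 and cell1 below 0.025 m or horizontal distance between can2 and cell2 below 0.025 m or horizontal distance between can2 and cell3 below 0.025 m) and (horizontal distance between can3 and cell0 below 0.025 m or horizontal distance between can3 and cell1 below 0.025 m or horizontal distance between can3 and cell2 below 0.025 m or horizontal distance between can3 and cell3 below 0.025 m)); the robot touches nothing.
It fails at once if a tool rest is lifted off the bench (more than 12 mm) (height (world z) of any of rest_orange, rest_blue, rest_green above 0.012 m).
It fails at once if the mug, clipper, guard combs or pick comb is moved by more than 30 mm (distance of any of mug, clipper, guards, pick from where it was at the start of the episode above 0.03 m).
Of rest_orange, rest_blue, rest_green only 2 to 3 are there at a start; the rules pass over those that are not, and their reading is None.
Of can0, can1, can2, can3 only 3 to 4 are there at a start; the rules pass over those that are not, and their reading is None.
At some moment in a run one of rest_orange, rest_blue, rest_green may be knocked a few centimetres aside while the robot is not near it.
It also fails if it takes over 210 s, if anything falls off the work surface, if the arm or the gripper's body presses on something with over 40 N, if the wrist force passes 120 N, or if a joint passes its speed limit or range.

## Working session

There is one attempt and no reset: what is moved stays moved. The work goes in short steps, Python scripts to look and compute and a tool call to move; the robot and the scene stay as the last step left them, time stands still between calls to the robot, and variables do not carry over. Pictures are saved under pics/ and viewed, at most 14 in all, crops included, and the job is handed in when it is done.

Besides the shell and the picture viewer there is one more tool, called after "Request:" by a JSON object that holds its "name" and its "arguments", one argument or row to a line. step_arm: Moves the arm, as the interface text tells. Its arguments: {"type":"object","properties":{"offset":{"type":"array","items":{"type":"array","items":{"type":"number"}}},"yaw":{"type":"array","items":{"type":"number"}},"jaw":{"type":"number"},"grip_force":{"type":"number"}},"required":["offset","yaw"]}

```bash
ls; mkdir -p pics; cat > h.py <<'E'
from cell import manip
import numpy as np, cv2
from scipy.spatial.transform import Rotation as R
def shot(n,f=None):
    o=manip.observe(); c=manip.camera(n)
    if f: cv2.imwrite('pics/'+f,c['color'][:,:,::-1])
    K=np.array(c['intrinsics']);d=np.array(c['dist'])
    if n=='wrist':
        T=np.eye(4);T[:3,:3]=R.from_euler('xyz',o['orientation'],degrees=True).as_matrix();T[:3,3]=o['tool_pos']
        T=T@np.array(c['T_tool_cam'])
    else:
        T=np.eye(4);a=np.array(c['attitude']);T[:3,:3]=a if a.shape==(3,3) else R.from_euler('xyz',a,degrees=True).as_matrix();T[:3,3]=c['xyz']
    return c['color'],K,d,T
def px2w(uv,z,K,d,T):
    p=cv2.undistortPoints(np.array(uv,float).reshape(-1,1,2),K,d).reshape(-1,2)
    r=np.c_[p,np.ones(len(p))]@T[:3,:3].T
    return T[:3,3]+r*((z-T[2,3])/r[:,2:3])
def w2px(P,K,d,T):
    q=(np.array(P,float).reshape(-1,3)-T[:3,3])@T[:3,:3]
    return cv2.projectPoints(q,np.zeros(3),np.zeros(3),K,d)[0].reshape(-1,2)
E
python3 - <<'E'
from h import *
np.set_printoptions(precision=3,suppress=True)
for n in('top','side'):
    c,K,d,T=shot(n,n+'0.png'); print(n,T,K[0,0])
    for q in ['mat_orange','mat_blue','mat_green','rest_orange','rest_blue','rest_green','can0','can1','can2','can3','box','button_top','mug','clipper','guards','pick','lid']:
        print(q,[(np.round(r['point'],3).tolist(),round(r['score'],2),w2px(r['point'],K,d,T).round().tolist()[0]) for r in manip.search_frame(n,q)])
print(manip.observe())
E
```

```text
pics
top [[-0.025 -0.996  0.089  0.431]
 [-0.999  0.022 -0.03  -0.016]
 [ 0.028 -0.09  -0.996  1.284]
 [ 0.     0.     0.     1.   ]] 388.85263837757526
mat_orange [([0.626, -0.293, 0.004], 0.72, [321.0, 164.0])]
mat_blue [([0.503, -0.296, 0.004], 0.58, [323.0, 201.0])]
mat_green [([0.382, -0.313, 0.003], 0.72, [330.0, 237.0])]
rest_orange []
rest_blue [([0.246, -0.267, 0.02], 0.88, [319.0, 281.0]), ([0.538, 0.198, 0.068], 0.72, [170.0, 192.0]), ([0.548, -0.127, 0.019], 0.61, [272.0, 188.0])]
rest_green [([0.667, -0.128, 0.022], 0.83, [272.0, 152.0]), ([0.424, 0.198, 0.131], 0.57, [167.0, 229.0])]
can0 [([0.423, 0.304, 0.132], 0.98, [130.0, 230.0]), ([0.443, 0.108, 0.13], 0.83, [197.0, 222.0]), ([0.423, 0.2, 0.129], 0.58, [166.0, 230.0])]
can1 [([0.423, 0.304, 0.132], 0.98, [130.0, 230.0]), ([0.443, 0.108, 0.13], 0.83, [197.0, 222.0]), ([0.423, 0.2, 0.129], 0.58, [166.0, 230.0])]
can2 [([0.423, 0.304, 0.132], 0.98, [130.0, 230.0]), ([0.443, 0.108, 0.13], 0.83, [197.0, 222.0]), ([0.423, 0.2, 0.129], 0.58, [166.0, 230.0])]
can3 [([0.423, 0.304, 0.132], 0.98, [130.0, 230.0]), ([0.443, 0
[... 2266 characters left out ...]
[230.0, 343.0]), ([0.478, 0.424, 0.024], 0.61, [220.0, 123.0]), ([0.604, 0.15, 0.083], 0.19, [260.0, 153.0])]
pick [([0.43, 0.1, 0.124], 0.46, [211.0, 157.0])]
lid [([0.617, 0.172, 0.084], 0.61, [263.0, 148.0])]
{'time_s': 1.8, 'joint_positions': array([62.079, 17.579, 86.309,  0.   , 76.112, -4.21 ]), 'joint_velocities': array([-0.023,  0.065,  0.033,  0.043,  0.056, -0.037]), 'joint_torque': array([  0.001, -45.747, -25.233,  -0.   ,   0.001,  -0.   ]), 'tool_pos': array([0.231, 0.526, 0.231]), 'orientation': array([-179.999,   -0.   ,  156.289]), 'ft_force': array([-0.207, -0.095,  0.394]), 'torque': array([-0.004, -0.015, -0.014]), 'grip_force': 0.0, 'gripper_width': 0.08510810400885298}
```

```bash
python3 -c "
import cv2
a=cv2.imread('pics/top0.png');cv2.imwrite('pics/top0b.png',cv2.resize(a[80:330,50:440],(780,500),interpolation=3))
a=cv2.imread('pics/side0.png');cv2.imwrite('pics/side0b.png',cv2.resize(a[90:370,140:400],(557,600),interpolation=3))"
```

```text
(no output)
```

View pics/top0b.png

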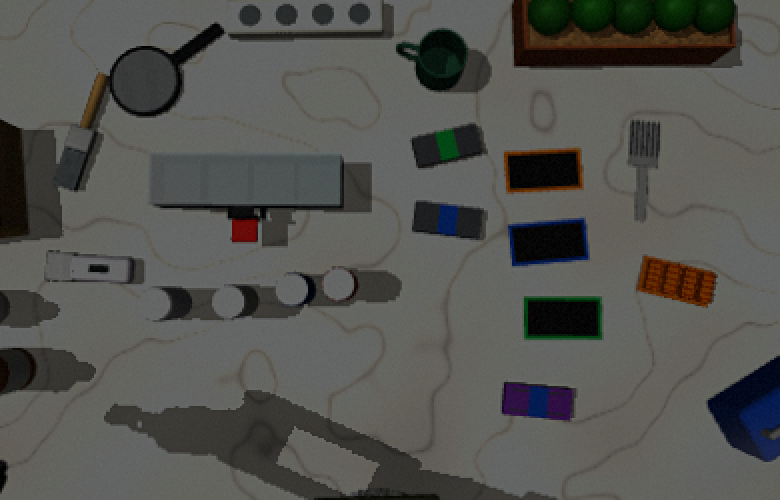

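View pics/side0b.png

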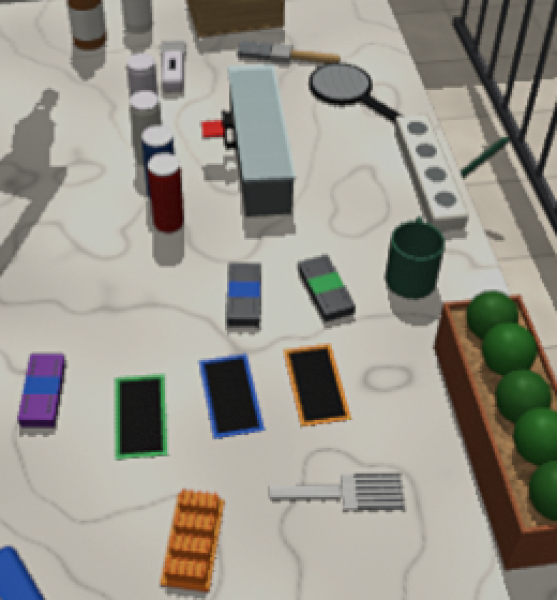

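Four cans stand in the row at crop (160,302) white, (235,300) silver, (295,288) blue and (338,282) red. The bottles at the far left are not listed. There are two candidates for rest_blue: the grey slab with a blue band at crop (449,219), and the purple slab at (538,400), which is the look-alike to leave alone. The grey one fits "dark stone". rest_green is at (447,145) and rest_orange is absent. Next I'll measure these precisely.

```bash
cat >> h.py <<'E'
def rect(img,z,K,d,T,x0,x1,y0,y1,s=0.001):
    xs=np.arange(x0,x1,s);ys=np.arange(y0,y1,s)
    X,Y=np.meshgrid(xs,ys,indexing='ij')
    p=w2px(np.c_[X.ravel(),Y.ravel(),np.full(X.size,z)],K,d,T).reshape(X.shape+(2,)).astype(np.float32)
    return cv2.remap(img,p[...,0],p[...,1],cv2.INTER_LINEAR)
def box_of(m,x0,y0,s=0.001):
    n,l,st,_=cv2.connectedComponentsWithStats(m.astype(np.uint8),connectivity=8)
    if n<2:return None
    k=1+np.argmax(st[1:,4]);i,j=np.nonzero(l==k)
    (cx,cy),(w,h),a=cv2.minAreaRect(np.c_[i,j].astype(np.float32))
    # angle of long axis vs world y
    pts=cv2.boxPoints(((cx,cy),(w,h),a));e=[pts[1]-pts[0],pts[2]-pts[1]];v=max(e,key=np.linalg.norm)
    ang=np.arctan2(-v[0],v[1]);ang=(ang+np.pi/2)%np.pi-np.pi/2
    return [round(float(q),3) for q in (x0+cx*s,y0+cy*s,min(w,h)*s,max(w,h)*s,ang)]
def hsv(i): 
    h=cv2.cvtColor(i,cv2.COLOR_RGB2HSV).astype(int); return h[...,0],h[...,1],h[...,2]
def mats_rests(cam):
    c,K,d,T=shot(cam)
    out={}
    a=rect(c,0,K,d,T,.25,.75,-.42,-.2);h,s,v=hsv(a)
    for n,lo,hi in(('orange',5,25),('blue',100,128),('green',45,85)):
        out['mat_'+n]=box_of((h>lo)&(h<hi)&(s>110)&(v>50),.25,-.42)
    a=rect(c,.022,K,d,T,.25,.80,-.42,0);h,s,v=hsv(a)
    for n,lo,hi in(('blue',100,128),('green',45,85)):
        m=(h>lo)&(h<hi)&(s>110)&(v>50)
        m=cv2.morphologyEx(m.astype(np.uint8),cv2.MORPH_OPEN,np.ones((13,13)))
        out['band_'+n]=box_of(m,.25,-.42)
    out['img']=a
    return out
E
python3 - <<'E'
from h import *
for cam in('top','side'):
    o=mats_rests(cam)
    for k in o:
        if k!='img':print(cam,k,o[k])
    a=o['img'];h,s,v=hsv(a)
    # whole slab : dark px around band
    for n in('blue','green'):
        x,y=o['band_'+n][:2];i=int((x-.25)*1000);j=int((y+.42)*1000)
        w=np.zeros(h.shape,bool);w[max(0,i-65):i+65,max(0,j-75):j+75]=1
        m=w&((v<75)|(s>110)); m=cv2.morphologyEx(m.astype(np.uint8),cv2.MORPH_OPEN,np.ones((15,15)))
        print(n,box_of(m,.25,-.42))
    cv2.imwrite('pics/r_%s.png'%cam,a[:,:,::-1])
c,K,d,T=shot('top')
a=rect(c,.13,K,d,T,.36,.5,0,.36);cv2.imwrite('pics/cans.png',a[:,:,::-1])
b=rect(c,.083,K,d,T,.48,.7,0,.36);cv2.imwrite('pics/boxr.png',b[:,:,::-1])
cv2.imwrite('pics/m.png',cv2.resize(np.vstack([a,b])[:,:,::-1],None,fx=1.65,fy=1.65))
E
```

```text
top mat_orange [0.626, -0.295, 0.071, 0.132, 0.034]
top mat_blue [0.505, -0.298, 0.07, 0.13, 0.067]
top mat_green [0.379, -0.317, 0.069, 0.13, -0.022]
top band_blue [0.544, -0.13, 0.033, 0.047, -1.571]
top band_green [0.669, -0.132, 0.03, 0.047, -1.36]
blue [0.543, -0.133, 0.054, 0.121, -0.154]
green [0.666, -0.135, 0.058, 0.121, 0.208]
side mat_orange [0.627, -0.293, 0.07, 0.13, 0.034]
side mat_blue [0.506, -0.296, 0.068, 0.129, 0.067]
side mat_green [0.381, -0.315, 0.067, 0.127, -0.03]
side band_blue [0.546, -0.128, 0.032, 0.046, 1.464]
side band_green [0.668, -0.13, 0.03, 0.048, -1.383]
blue [0.546, -0.128, 0.032, 0.046, 1.464]
green [0.665, -0.131, 0.03, 0.053, -1.365]
```

View pics/m.png

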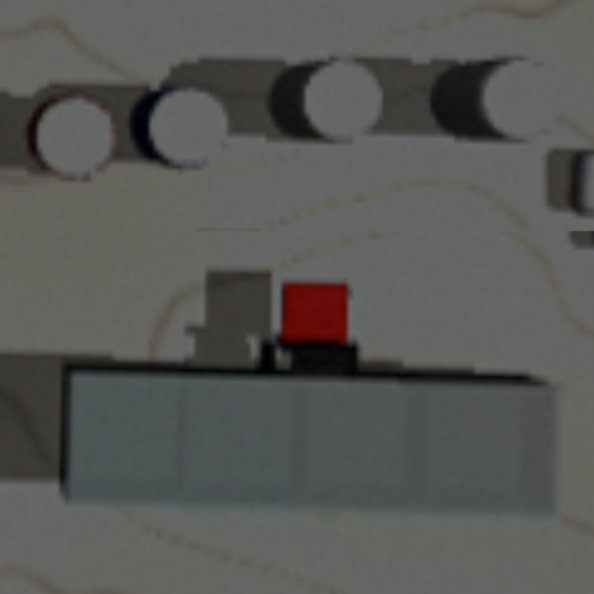

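```bash
cat >> h.py <<'E'
def go(x,y,z,yaw):
    "offset/yaw for step_arm from the present pose"
    o=manip.observe();p=np.array(o['tool_pos']);M=R.from_euler('xyz',o['orientation'],degrees=True).as_matrix()
    dy=(o['orientation'][2]-yaw+180)%360-180
    print('offset',(M.T@(np.array([x,y,z])-p)).round(4).tolist(),'yaw',round(np.radians(dy),3))
E
python3 - <<'E'
from h import *
c,K,d,T=shot('side')
print(w2px([[.4435,.0455,.13],[.436,.113,.13],[.4206,.208,.13],[.4194,.316,.13]],K,d,T).round(1).tolist())
print(px2w([[216.6,166.6],[213.8,152.6],[207.7,136.7],[206.8,119.4]],.13,K,d,T).round(3).tolist())
a=rect(c,.083,K,d,T,.48,.7,0,.36);cv2.imwrite('pics/boxs.png',cv2.resize(a[:,:,::-1],None,fx=1.65,fy=1.65))
go(.53,.192,.231,90)
E
```

```text
[[215.9, 166.1], [212.4, 153.1], [206.5, 136.1], [204.8, 118.1]]
[[0.446, 0.043, 0.13], [0.441, 0.115, 0.13], [0.425, 0.204, 0.13], [0.426, 0.307, 0.13]]
offset [-0.408, -0.1861, 0.0003] yaw 1.157
```

View pics/boxs.png

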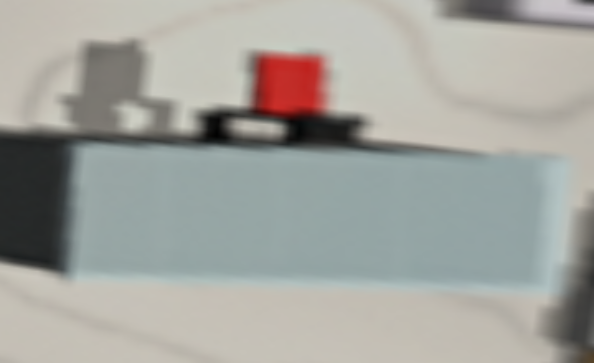

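Request:
{"name": "step_arm", "arguments": {
  "offset": [
    [-0.409, -0.185, 0],
    [-0.409, -0.185, 0],
    [-0.409, -0.185, 0],
    [-0.409, -0.185, 0],
    [-0.409, -0.185, 0],
    [-0.409, -0.185, 0],
    [-0.409, -0.185, 0],
    [-0.409, -0.185, 0],
    [-0.409, -0.185, 0],
    [-0.409, -0.185, 0],
    [-0.409, -0.185, 0],
    [-0.409, -0.185, 0]
  ],
  "yaw": [0.15, 0.3, 0.45, 0.6, 0.75, 0.9, 1.05, 1.157, 1.157, 1.157, 1.157, 1.157],
  "jaw": 0
}}

```text
time_s: 3.2
tool_pos: [0.5305, 0.1931, 0.2311]
orientation: [-179.9, -0.0, 90.0]
ft_force: [0.0, 0.4, 0.3]
gripper_width: -0.0003
grip_force: 0.0
```

Request:
{"name": "step_arm", "arguments": {
  "offset": [
    [0, 0, 0.05],
    [0, 0, 0.1],
    [0, 0, 0.14],
    [0, 0, 0.155],
    [0, 0, 0.162],
    [0, 0, 0.167],
    [0, 0, 0.171],
    [0, 0, 0.172],
    [0, 0, 0.172],
    [0, 0, 0.1],
    [0, 0, 0.02],
    [0, 0, 0]
  ],
  "yaw": [0, 0, 0, 0, 0, 0, 0, 0, 0, 0, 0, 0]
}}

```text
time_s: 4.4
tool_pos: [0.5302, 0.1941, 0.2119]
orientation: [180.0, -0.0, 90.1]
ft_force: [1.4, -0.1, 0.6]
gripper_width: -0.0005
grip_force: 0.0
```

Request:
{"name": "step_arm", "arguments": {
  "offset": [
    [0.1, -0.1, 0],
    [0.123, -0.11, 0],
    [0.123, -0.11, 0],
    [0.123, -0.11, 0],
    [0.123, -0.11, 0]
  ],
  "yaw": [0, 0, 0, 0, 0],
  "jaw": 1
}}

```text
time_s: 4.9
tool_pos: [0.419, 0.3181, 0.2103]
orientation: [179.9, -0.1, 90.3]
ft_force: [0.3, -0.2, -0.4]
gripper_width: 0.0722
grip_force: 0.0
```

```bash
python3 - <<'E'
from h import *
c,K,d,T=shot('wrist'); cv2.imwrite('pics/w1.png',c[:,:,::-1])
print(T.round(3).tolist())
c,K,d,T=shot('side','s1.png')
a=cv2.imread('pics/s1.png')[90:300,140:400]
w=cv2.imread('pics/w1.png')
cv2.imwrite('pics/c1.png',np.hstack([cv2.resize(w,(460,345)),cv2.resize(a,(340,345))]))
c,K,d,T=shot('top','t1.png')
for q in('can0','lid'):print(q,[(np.round(r['point'],3).tolist(),round(r['score'],2)) for r in manip.search_frame('wrist',q)])
E
```

```text
[[1.0, 0.005, 0.003, 0.419], [0.006, -0.958, -0.287, 0.392], [0.001, 0.287, -0.958, 0.352], [0.0, 0.0, 0.0, 1.0]]
can0 [([0.421, 0.227, 0.119], 0.94), ([0.421, 0.326, 0.131], 0.85), ([0.456, 0.138, 0.062], 0.66)]
lid [([0.669, 0.231, 0.092], 0.69)]
```

View pics/c1.png

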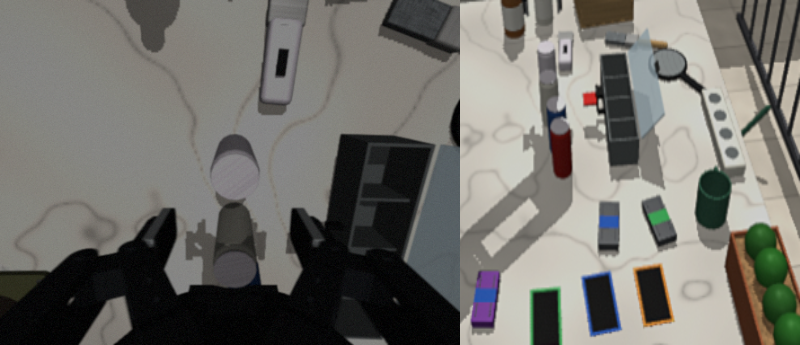

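```bash
python3 - <<'E'
from h import *
c,K,d,T=shot('wrist')
print(px2w([[261.5,194.8],[261.5,298]],.13,K,d,T).round(3).tolist())
t=cv2.imread('pics/t1.png')[:,:,::-1].copy()
_,K,d,T=shot('top')
b=rect(t,.075,K,d,T,.5,.72,.0,.38); cv2.imwrite('pics/box1.png',cv2.resize(b[:,:,::-1],None,fx=2,fy=2,interpolation=2).clip(0,127)*2)
E
```

```text
[[0.425, 0.318, 0.13], [0.425, 0.21, 0.13]]
```

View pics/box1.png

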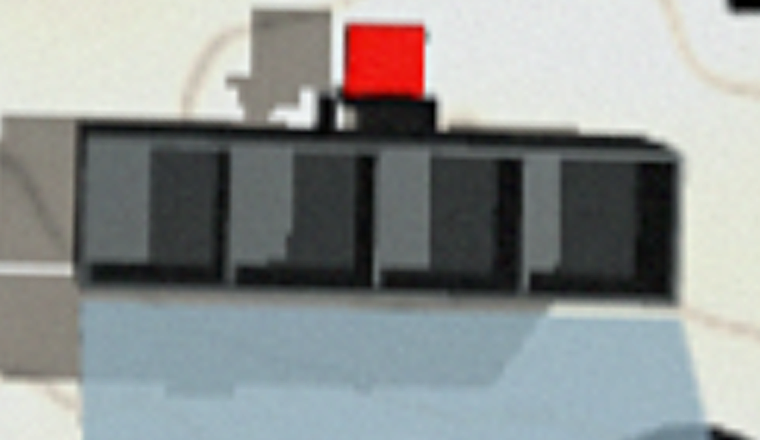

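Request:
{"name": "step_arm", "arguments": {
  "offset": [
    [-0.002, 0.005, 0.04],
    [-0.002, 0.005, 0.08],
    [-0.002, 0.005, 0.11],
    [-0.002, 0.005, 0.122],
    [-0.002, 0.005, 0.122]
  ],
  "yaw": [0, 0, 0, 0, 0],
  "jaw": 1
}}

```text
time_s: 5.75
tool_pos: [0.4257, 0.3124, 0.0856]
orientation: [-179.8, 0.1, 89.9]
ft_force: [0.7, -0.7, -0.0]
gripper_width: 0.0853
grip_force: 0.0
```

Request:
{"name": "step_arm", "arguments": {
  "offset": [
    [0, 0, 0],
    [0, 0, 0],
    [0, 0, 0],
    [0, 0, 0],
    [0, 0, 0],
    [0, 0, 0],
    [0, 0, 0],
    [0, 0, 0]
  ],
  "yaw": [0, 0, 0, 0, 0, 0, 0, 0],
  "jaw": 0.4,
  "grip_force": 40
}}

```text
time_s: 6.55
tool_pos: [0.4271, 0.3145, 0.0892]
orientation: [179.8, -0.1, 90.0]
ft_force: [-2.6, -0.4, 6.3]
gripper_width: 0.0508
grip_force: 40.7
```

Request:
{"name": "step_arm", "arguments": {
  "offset": [
    [0, 0, -0.05],
    [0, 0, -0.1],
    [-0.005, 0.04, -0.1],
    [-0.014, 0.09, -0.1],
    [-0.014, 0.13, -0.1],
    [-0.014, 0.165, -0.1],
    [-0.014, 0.181, -0.1],
    [-0.014, 0.181, -0.1],
    [-0.014, 0.181, -0.1],
    [-0.014, 0.181, -0.1]
  ],
  "yaw": [0, 0, 0, 0, 0, 0, 0, 0, 0, 0]
}}

```text
time_s: 7.55
tool_pos: [0.6058, 0.2996, 0.1873]
orientation: [-179.9, 0.0, 90.0]
ft_force: [-1.0, -0.4, -2.7]
gripper_width: 0.0507
grip_force: 43.7
```

```bash
python3 - <<'E'
from h import *
print(manip.observe()['tool_pos'],manip.observe()['gripper_width'])
c,K,d,T=shot('side')
print(w2px([.608,.300,.23],K,d,T))
s=shot('top')
t=s[0]
cv2.imwrite('pics/c2.png',np.hstack([cv2.resize(c[60:220,170:330],(390,390)),cv2.resize(np.clip(t[120:250,100:230].astype(int)*2,0,255).astype(np.uint8),(390,390))])[:,:,::-1])
E
```

```text
[0.60575092 0.29958742 0.1872662 ] 0.05071353613080069
[[255.83313587  93.69647069]]
```

View pics/c2.png

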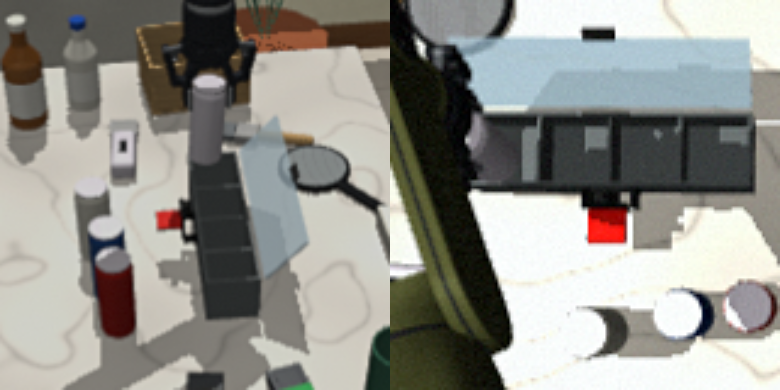

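Request:
{"name": "step_arm", "arguments": {
  "offset": [
    [0, 0, 0.03],
    [0, 0, 0.06],
    [0, 0, 0.08],
    [0, 0, 0.09],
    [0, 0, 0.095],
    [0, 0, 0.095],
    [0, 0, 0.095]
  ],
  "yaw": [0, 0, 0, 0, 0, 0, 0]
}}

```text
time_s: 8.35
tool_pos: [0.6092, 0.3002, 0.0933]
orientation: [179.7, -0.1, 90.0]
ft_force: [5.0, 1.0, -3.5]
gripper_width: 0.0507
grip_force: 41.7
```

Request:
{"name": "step_arm", "arguments": {
  "offset": [
    [0, 0, 0],
    [0, 0, 0],
    [0, 0, 0],
    [0, 0, 0],
    [0, 0, -0.02],
    [0, 0, -0.06],
    [0, 0, -0.1],
    [0, 0, -0.12],
    [0, 0, -0.12]
  ],
  "yaw": [0, 0, 0, 0, 0, 0, 0, 0, 0],
  "jaw": 0.75
}}

```text
time_s: 9.25
tool_pos: [0.6094, 0.3006, 0.217]
orientation: [179.6, -0.2, 90.0]
ft_force: [-0.6, 0.3, 0.0]
gripper_width: 0.0637
grip_force: 0.0
```

```bash
python3 - <<'E'
from h import *
o=manip.observe();print(o['tool_pos'],o['gripper_width'])
go(.424,.208,.21,90)
c,K,d,T=shot('wrist','w3.png')
E
```

```text
[0.60937788 0.30062254 0.21697258] 0.06374910754246543
offset [-0.0926, -0.1854, 0.0053] yaw 0.0
```

View pics/w3.png

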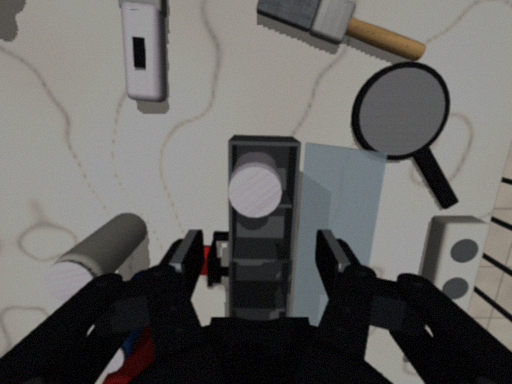

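Request:
{"name": "step_arm", "arguments": {
  "offset": [
    [-0.023, -0.045, 0],
    [-0.046, -0.09, 0],
    [-0.07, -0.135, 0],
    [-0.093, -0.183, 0],
    [-0.093, -0.183, 0],
    [-0.093, -0.183, 0.04],
    [-0.093, -0.183, 0.08],
    [-0.093, -0.183, 0.11],
    [-0.093, -0.183, 0.125],
    [-0.093, -0.183, 0.125]
  ],
  "yaw": [0, 0, 0, 0, 0, 0, 0, 0, 0, 0],
  "jaw": 1
}}

```text
time_s: 10.3
tool_pos: [0.4211, 0.2055, 0.0839]
orientation: [-179.5, 0.2, 90.0]
ft_force: [-0.1, 0.6, 0.2]
gripper_width: 0.0855
grip_force: 0.0
```

Request:
{"name": "step_arm", "arguments": {
  "offset": [
    [0, 0, 0],
    [0, 0, 0],
    [0, 0, 0],
    [0, 0, 0],
    [0, 0, 0],
    [0, 0, 0],
    [0, 0, 0],
    [0, 0, 0]
  ],
  "yaw": [0, 0, 0, 0, 0, 0, 0, 0],
  "jaw": 0.4
}}

```text
time_s: 11.1
tool_pos: [0.4248, 0.2069, 0.0883]
orientation: [179.9, -0.0, 90.0]
ft_force: [-2.2, 0.7, 6.4]
gripper_width: 0.0507
grip_force: 41.7
```

Request:
{"name": "step_arm", "arguments": {
  "offset": [
    [0, 0, -0.05],
    [0, 0, -0.1],
    [0, 0, -0.12],
    [0.005, 0.04, -0.12],
    [0.018, 0.09, -0.12],
    [0.018, 0.13, -0.12],
    [0.018, 0.165, -0.12],
    [0.018, 0.183, -0.12],
    [0.018, 0.183, -0.12],
    [0.018, 0.183, -0.12]
  ],
  "yaw": [0, 0, 0, 0, 0, 0, 0, 0, 0, 0]
}}

```text
time_s: 12.1
tool_pos: [0.6065, 0.2243, 0.2065]
orientation: [-179.9, 0.0, 90.0]
ft_force: [0.9, -0.2, -2.1]
gripper_width: 0.0508
grip_force: 43.6
```

Request:
{"name": "step_arm", "arguments": {
  "offset": [
    [0, 0, 0.04],
    [0, 0, 0.08],
    [0, 0, 0.1],
    [0, 0, 0.11],
    [0, 0, 0.115],
    [0, 0, 0.115],
    [0, 0, 0.115]
  ],
  "yaw": [0, 0, 0, 0, 0, 0, 0]
}}

```text
time_s: 12.8
tool_pos: [0.6066, 0.2248, 0.0932]
orientation: [-180.0, -0.0, 90.0]
ft_force: [-0.9, 0.2, -1.8]
gripper_width: 0.051
grip_force: 42.4
```

Request:
{"name": "step_arm", "arguments": {
  "offset": [
    [0, 0, 0],
    [0, 0, 0],
    [0, 0, 0],
    [0, 0, 0],
    [0, 0, -0.02],
    [0, 0, -0.06],
    [0, 0, -0.1],
    [0, 0, -0.12],
    [0, 0, -0.12]
  ],
  "yaw": [0, 0, 0, 0, 0, 0, 0, 0, 0],
  "jaw": 0.75
}}

```text
time_s: 13.7
tool_pos: [0.6098, 0.2254, 0.2168]
orientation: [179.5, -0.1, 90.0]
ft_force: [0.7, -0.4, 0.3]
gripper_width: 0.0641
grip_force: 0.0
```

Request:
{"name": "step_arm", "arguments": {
  "offset": [
    [-0.03, -0.04, 0],
    [-0.055, -0.08, 0],
    [-0.08, -0.12, 0],
    [-0.111, -0.169, 0],
    [-0.111, -0.169, 0],
    [-0.111, -0.169, 0.04],
    [-0.111, -0.169, 0.08],
    [-0.111, -0.169, 0.11],
    [-0.111, -0.169, 0.125],
    [-0.111, -0.169, 0.125]
  ],
  "yaw": [0, 0, 0, 0, 0, 0, 0, 0, 0, 0],
  "jaw": 1
}}

```text
time_s: 14.7
tool_pos: [0.4358, 0.1133, 0.0844]
orientation: [-179.6, 0.1, 90.0]
ft_force: [0.5, 0.7, -0.7]
gripper_width: 0.0852
grip_force: 0.0
```

Request:
{"name": "step_arm", "arguments": {
  "offset": [
    [0, 0, 0],
    [0, 0, 0],
    [0, 0, 0],
    [0, 0, 0],
    [0, 0, 0],
    [0, 0, 0],
    [0, 0, 0],
    [0, 0, 0]
  ],
  "yaw": [0, 0, 0, 0, 0, 0, 0, 0],
  "jaw": 0.4
}}

```text
time_s: 15.5
tool_pos: [0.439, 0.1138, 0.0884]
orientation: [179.9, -0.0, 90.0]
ft_force: [-2.0, 0.5, 5.9]
gripper_width: 0.0507
grip_force: 42.1
```

Request:
{"name": "step_arm", "arguments": {
  "offset": [
    [0, 0, -0.05],
    [0, 0, -0.1],
    [0, 0, -0.12],
    [0.01, 0.04, -0.12],
    [0.03, 0.08, -0.12],
    [0.038, 0.12, -0.12],
    [0.038, 0.155, -0.12],
    [0.038, 0.167, -0.12],
    [0.038, 0.167, -0.12],
    [0.038, 0.167, -0.12]
  ],
  "yaw": [0, 0, 0, 0, 0, 0, 0, 0, 0, 0]
}}

```text
time_s: 16.5
tool_pos: [0.6036, 0.1513, 0.2066]
orientation: [-179.8, 0.0, 90.0]
ft_force: [-1.1, 0.4, -1.8]
gripper_width: 0.0504
grip_force: 43.9
```

Request:
{"name": "step_arm", "arguments": {
  "offset": [
    [0, 0, 0.04],
    [0, 0, 0.08],
    [0, 0, 0.1],
    [0, 0, 0.11],
    [0, 0, 0.115],
    [0, 0, 0.115],
    [0, 0, 0.115]
  ],
  "yaw": [0, 0, 0, 0, 0, 0, 0]
}}

```text
time_s: 17.2
tool_pos: [0.605, 0.1517, 0.0934]
orientation: [180.0, -0.0, 90.0]
ft_force: [-0.2, -0.2, -1.7]
gripper_width: 0.0506
grip_force: 44.1
```

Request:
{"name": "step_arm", "arguments": {
  "offset": [
    [0, 0, 0],
    [0, 0, 0],
    [0, 0, 0],
    [0, 0, 0],
    [0, 0, -0.02],
    [0, 0, -0.06],
    [0, 0, -0.1],
    [0, 0, -0.12],
    [0, 0, -0.12]
  ],
  "yaw": [0, 0, 0, 0, 0, 0, 0, 0, 0],
  "jaw": 0.75
}}

```text
time_s: 18.1
tool_pos: [0.6079, 0.1521, 0.2166]
orientation: [179.5, -0.1, 90.0]
ft_force: [0.6, -0.5, 0.6]
gripper_width: 0.0642
grip_force: 0.0
```

Request:
{"name": "step_arm", "arguments": {
  "offset": [
    [-0.03, -0.04, 0],
    [-0.055, -0.08, 0],
    [-0.08, -0.12, 0],
    [-0.108, -0.161, 0],
    [-0.108, -0.161, 0],
    [-0.108, -0.161, 0.04],
    [-0.108, -0.161, 0.08],
    [-0.108, -0.161, 0.11],
    [-0.108, -0.161, 0.125],
    [-0.108, -0.161, 0.125]
  ],
  "yaw": [0, 0, 0, 0, 0, 0, 0, 0, 0, 0],
  "jaw": 1
}}

```text
time_s: 19.1
tool_pos: [0.4419, 0.0438, 0.0844]
orientation: [-179.6, -0.0, 90.0]
ft_force: [-0.0, -1.1, 0.4]
gripper_width: 0.0851
grip_force: 0.0
```

Request:
{"name": "step_arm", "arguments": {
  "offset": [
    [0, 0, 0],
    [0, 0, 0],
    [0, 0, 0],
    [0, 0, 0],
    [0, 0, 0],
    [0, 0, 0],
    [0, 0, 0],
    [0, 0, 0]
  ],
  "yaw": [0, 0, 0, 0, 0, 0, 0, 0],
  "jaw": 0.4
}}

```text
time_s: 19.9
tool_pos: [0.4452, 0.0437, 0.0884]
orientation: [179.9, -0.0, 90.0]
ft_force: [-1.4, -0.6, 6.5]
gripper_width: 0.0508
grip_force: 42.1
```

Request:
{"name": "step_arm", "arguments": {
  "offset": [
    [0, 0, -0.05],
    [0, 0, -0.1],
    [0, 0, -0.12],
    [0.01, 0.04, -0.12],
    [0.03, 0.08, -0.12],
    [0.034, 0.12, -0.12],
    [0.034, 0.15, -0.12],
    [0.034, 0.16, -0.12],
    [0.034, 0.16, -0.12],
    [0.034, 0.16, -0.12]
  ],
  "yaw": [0, 0, 0, 0, 0, 0, 0, 0, 0, 0]
}}

```text
time_s: 20.9
tool_pos: [0.6025, 0.0775, 0.2067]
orientation: [-179.8, 0.0, 90.0]
ft_force: [-0.5, 0.9, -2.0]
gripper_width: 0.0504
grip_force: 43.4
```

Request:
{"name": "step_arm", "arguments": {
  "offset": [
    [0, 0, 0.04],
    [0, 0, 0.08],
    [0, 0, 0.1],
    [0, 0, 0.11],
    [0, 0, 0.115],
    [0, 0, 0.115],
    [0, 0, 0.115]
  ],
  "yaw": [0, 0, 0, 0, 0, 0, 0]
}}

```text
time_s: 21.6
tool_pos: [0.6045, 0.0777, 0.0936]
orientation: [179.9, -0.0, 90.0]
ft_force: [-0.7, 0.2, -0.5]
gripper_width: 0.0505
grip_force: 43.6
```

Request:
{"name": "step_arm", "arguments": {
  "offset": [
    [0, 0, 0],
    [0, 0, 0],
    [0, 0, 0],
    [0, 0, 0],
    [0, 0, -0.02],
    [0, 0, -0.06],
    [0, 0, -0.1],
    [0, 0, -0.12],
    [0, 0, -0.12]
  ],
  "yaw": [0, 0, 0, 0, 0, 0, 0, 0, 0],
  "jaw": 0.75
}}

```text
time_s: 22.5
tool_pos: [0.6069, 0.0778, 0.2164]
orientation: [179.5, -0.0, 90.0]
ft_force: [-0.5, -0.7, 0.9]
gripper_width: 0.0644
grip_force: 0.0
```

Request:
{"name": "step_arm", "arguments": {
  "offset": [
    [-0.05, -0.01, -0.02],
    [-0.09, -0.02, -0.04],
    [-0.13, -0.02, -0.06],
    [-0.17, -0.025, -0.07],
    [-0.21, -0.025, -0.07],
    [-0.238, -0.025, -0.07],
    [-0.238, -0.025, -0.07],
    [-0.238, -0.025, -0.07],
    [-0.238, -0.025, -0.07],
    [-0.238, -0.025, -0.07]
  ],
  "yaw": [0, 0, 0, 0, 0, 0, 0, 0, 0, 0],
  "jaw": 1
}}

```text
time_s: 23.5
tool_pos: [0.5792, -0.159, 0.2818]
orientation: [-180.0, -0.0, 90.1]
ft_force: [-0.2, 0.3, -0.1]
gripper_width: 0.0855
grip_force: 0.0
```

```bash
cat >> h.py <<'E'
def slabs(c,K,d,T):
    "band and whole slab boxes on the plane of the slab tops"
    a=rect(c,.022,K,d,T,.25,.80,-.45,.05);h,s,v=hsv(a);r={}
    for n,lo,hi in(('blue',100,128),('green',45,85)):
        m=cv2.morphologyEx(((h>lo)&(h<hi)&(s>110)&(v>40)).astype(np.uint8),cv2.MORPH_OPEN,np.ones((15,15)))
        r[n]=box_of(m,.25,-.45)
    return r,a
E
python3 - <<'E'
from h import *
s=shot('side');c=s[0]
w=shot('wrist'); r,a=slabs(*w); print('wrist',r); print('top',slabs(*shot('top'))[0]); print('side',slabs(*s)[0])
o=manip.observe();print(o['tool_pos'],o['orientation'])
cv2.imwrite('pics/c4.png',np.hstack([cv2.resize(c[60:220,170:330],(390,390)),cv2.resize(a,(390,390))])[:,:,::-1])
E
```

```text
wrist {'blue': [0.547, -0.127, 0.032, 0.047, 1.46], 'green': [0.67, -0.13, 0.031, 0.048, -1.373]}
top {'blue': None, 'green': [0.667, -0.132, 0.033, 0.05, -1.357]}
side {'blue': [0.546, -0.127, 0.031, 0.046, 1.464], 'green': [0.668, -0.13, 0.03, 0.048, -1.383]}
[ 0.57940482 -0.15932187  0.28227885] [-1.79996778e+02 -9.06796045e-03  9.00853969e+01]
```

View pics/c4.png

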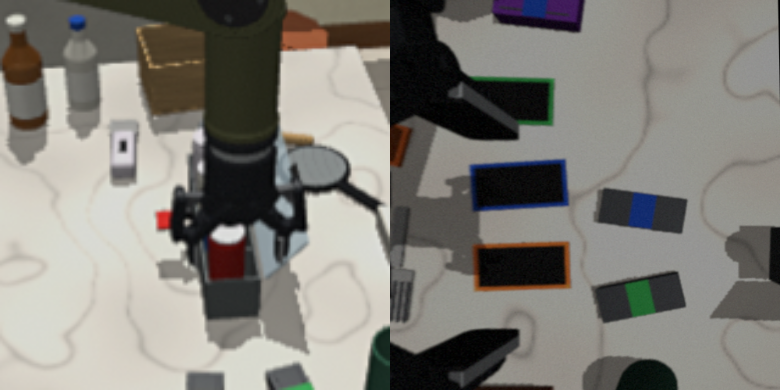

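Request:
{"name": "step_arm", "arguments": {
  "offset": [
    [0.03, -0.033, 0.02],
    [0.032, -0.033, 0.06],
    [0.032, -0.033, 0.11],
    [0.032, -0.033, 0.16],
    [0.032, -0.033, 0.21],
    [0.032, -0.033, 0.245],
    [0.032, -0.033, 0.265],
    [0.032, -0.033, 0.276],
    [0.032, -0.033, 0.276],
    [0.032, -0.033, 0.276],
    [0.032, -0.033, 0.276]
  ],
  "yaw": [0.108, 0.108, 0.108, 0.108, 0.108, 0.108, 0.108, 0.108, 0.108, 0.108, 0.108],
  "jaw": 1
}}

```text
time_s: 24.75
tool_pos: [0.5477, -0.1287, 0.0079]
orientation: [179.8, 0.0, 83.8]
ft_force: [0.4, -0.4, 1.0]
gripper_width: 0.0853
grip_force: 0.0
```

Request:
{"name": "step_arm", "arguments": {
  "offset": [
    [0, 0, 0],
    [0, 0, 0],
    [0, 0, 0],
    [0, 0, 0],
    [0, 0, 0],
    [0, 0, 0],
    [0, 0, 0],
    [0, 0, 0]
  ],
  "yaw": [0, 0, 0, 0, 0, 0, 0, 0],
  "jaw": 0.4,
  "grip_force": 25
}}

```text
time_s: 25.55
tool_pos: [0.5465, -0.1285, 0.0073]
orientation: [179.9, 0.0, 83.8]
ft_force: [-0.1, 0.6, 6.1]
gripper_width: 0.0495
grip_force: 25.1
```

```bash
python3 - <<'E'
from h import *
o=manip.observe();print(o['tool_pos'],o['orientation'],o['gripper_width'])
go(.5055,-.297,o['tool_pos'][2],93.8)
E
```

```text
[ 0.54649553 -0.12847243  0.0072633 ] [1.79949663e+02 7.65059293e-03 8.37911526e+01] 0.04945750908409652
offset [-0.172, -0.0225, 0.0] yaw -0.175
```

Request:
{"name": "step_arm", "arguments": {
  "offset": [
    [-0.01, 0, 0],
    [-0.03, -0.004, 0],
    [-0.05, -0.007, 0],
    [-0.07, -0.01, 0],
    [-0.09, -0.012, 0],
    [-0.11, -0.015, 0],
    [-0.13, -0.017, 0],
    [-0.15, -0.02, 0],
    [-0.165, -0.022, 0],
    [-0.172, -0.022, 0],
    [-0.172, -0.022, 0],
    [-0.172, -0.022, 0]
  ],
  "yaw": [-0.01, -0.03, -0.05, -0.07, -0.09, -0.11, -0.13, -0.15, -0.17, -0.175, -0.175, -0.175]
}}

```text
time_s: 26.75
tool_pos: [0.506, -0.2982, 0.0073]
orientation: [180.0, 0.1, 93.8]
ft_force: [-2.9, -2.8, 5.3]
gripper_width: 0.0494
grip_force: 25.7
```

Request:
{"name": "step_arm", "arguments": {
  "offset": [
    [0, 0, 0],
    [0, 0, 0],
    [0, 0, 0],
    [0, 0, 0],
    [0, 0, 0],
    [0, 0, -0.02],
    [0, 0, -0.06],
    [0, 0, -0.11],
    [0, 0, -0.15],
    [0, 0, -0.15]
  ],
  "yaw": [0, 0, 0, 0, 0, 0, 0, 0, 0, 0],
  "jaw": 1
}}

```text
time_s: 27.75
tool_pos: [0.5098, -0.2995, 0.1629]
orientation: [179.4, 0.5, 93.8]
ft_force: [1.2, -0.4, -0.3]
gripper_width: 0.0852
grip_force: 0.0
```

```bash
python3 - <<'E'
from h import *
print(slabs(*shot('wrist'))[0]); print('side',slabs(*shot('side'))[0])
o=manip.observe();print(o['tool_pos'],o['orientation'],o['gripper_width'])
go(.669,-.130,.156,101)
E
```

```text
{'blue': [0.506, -0.296, 0.031, 0.049, -1.571], 'green': [0.669, -0.134, 0.025, 0.045, -1.571]}
side {'blue': [0.508, -0.297, 0.03, 0.056, -1.571], 'green': [0.668, -0.13, 0.03, 0.047, -1.414]}
[ 0.50643952 -0.2972699   0.15752169] [1.79873460e+02 9.92112351e-02 9.38458452e+01] 0.08541195935847777
offset [0.156, 0.1734, 0.0016] yaw -0.125
```

Request:
{"name": "step_arm", "arguments": {
  "offset": [
    [0.03, 0.035, 0],
    [0.06, 0.07, 0],
    [0.095, 0.105, 0],
    [0.125, 0.14, 0],
    [0.156, 0.173, 0],
    [0.156, 0.173, 0],
    [0.156, 0.173, 0.05],
    [0.156, 0.173, 0.1],
    [0.156, 0.173, 0.13],
    [0.156, 0.173, 0.15],
    [0.156, 0.173, 0.15],
    [0.156, 0.173, 0.15]
  ],
  "yaw": [-0.03, -0.06, -0.09, -0.12, -0.124, -0.124, -0.124, -0.124, -0.124, -0.124, -0.124, -0.124]
}}

```text
time_s: 29.05
tool_pos: [0.6666, -0.1298, 0.0047]
orientation: [-179.8, -0.1, 100.9]
ft_force: [0.2, -0.4, 0.9]
gripper_width: 0.0855
grip_force: 0.0
```

Request:
{"name": "step_arm", "arguments": {
  "offset": [
    [0, 0, 0],
    [0, 0, 0],
    [0, 0, 0],
    [0, 0, 0],
    [0, 0, 0],
    [0, 0, 0],
    [0, 0, 0],
    [0, 0, 0]
  ],
  "yaw": [0, 0, 0, 0, 0, 0, 0, 0],
  "jaw": 0.4
}}

```text
time_s: 29.85
tool_pos: [0.6693, -0.1301, 0.0082]
orientation: [179.8, 0.1, 100.9]
ft_force: [-0.4, -0.3, 5.8]
gripper_width: 0.0495
grip_force: 27.2
```

```bash
python3 - <<'E'
from h import *
o=manip.observe();print(o['tool_pos'],o['orientation'],o['gripper_width'])
z=o['tool_pos'][2]
go(.385,-.13,z,88.6);go(.380,-.316,z,88.6)
E
```

```text
[ 0.66934322 -0.13009305  0.00818747] [1.79831857e+02 8.38870977e-02 1.00947361e+02] 0.04950140996979113
offset [0.0541, -0.2791, -0.0009] yaw 0.216
offset [-0.1276, -0.3194, -0.0008] yaw 0.216
```

Request:
{"name": "step_arm", "arguments": {
  "offset": [
    [0.002, -0.012, 0],
    [0.005, -0.034, 0],
    [0.008, -0.056, 0],
    [0.012, -0.08, 0],
    [0.016, -0.104, 0],
    [0.019, -0.128, 0],
    [0.023, -0.152, 0],
    [0.027, -0.176, 0],
    [0.03, -0.2, 0],
    [0.034, -0.222, 0],
    [0.036, -0.236, 0],
    [0.036, -0.236, 0]
  ],
  "yaw": [0.01, 0.03, 0.05, 0.07, 0.09, 0.11, 0.13, 0.15, 0.17, 0.19, 0.21, 0.216]
}}

```text
time_s: 31.05
tool_pos: [0.4295, -0.1402, 0.0081]
orientation: [179.8, 0.1, 88.5]
ft_force: [-1.3, -2.0, 14.5]
gripper_width: 0.0492
grip_force: 28.6
```

Request:
{"name": "step_arm", "arguments": {
  "offset": [
    [-0.01, -0.003, 0],
    [-0.03, -0.008, 0],
    [-0.05, -0.013, 0],
    [-0.07, -0.018, 0],
    [-0.09, -0.023, 0],
    [-0.11, -0.028, 0],
    [-0.13, -0.033, 0],
    [-0.15, -0.039, 0],
    [-0.168, -0.044, 0],
    [-0.177, -0.046, 0],
    [-0.177, -0.046, 0],
    [-0.177, -0.046, 0]
  ],
  "yaw": [0, 0, 0, 0, 0, 0, 0, 0, 0, 0, 0, 0]
}}

```text
time_s: 32.25
tool_pos: [0.3785, -0.3145, 0.0081]
orientation: [180.0, 0.0, 88.5]
ft_force: [-1.7, 2.2, 16.3]
gripper_width: 0.0492
grip_force: 28.2
```

```bash
python3 - <<'E'
from h import *
o=manip.observe();print(o['tool_pos'],o['orientation'],o['gripper_width'])
go(.380,-.316,o['tool_pos'][2],88.6)
E
```

```text
[ 0.37849912 -0.3145141   0.00805786] [1.79950564e+02 8.67891436e-03 8.84868791e+01] 0.04923989206452007
offset [-0.0014, 0.0015, 0.0] yaw -0.002
```

Request:
{"name": "step_arm", "arguments": {
  "offset": [
    [0, 0, 0],
    [0, 0, 0],
    [0, 0, 0],
    [0, 0, 0],
    [0, 0, 0],
    [0, 0, -0.02],
    [0, 0, -0.06],
    [0, 0, -0.11],
    [0, 0, -0.16],
    [0, 0, -0.21],
    [0, 0, -0.25],
    [0, 0, -0.25]
  ],
  "yaw": [0, 0, 0, 0, 0, 0, 0, 0, 0, 0, 0, 0],
  "jaw": 1
}}

```text
time_s: 33.45
tool_pos: [0.382, -0.3178, 0.2626]
orientation: [179.5, 0.5, 88.6]
ft_force: [-0.5, -0.4, -0.2]
gripper_width: 0.0857
grip_force: 0.0
```

Request:
{"name": "step_arm", "arguments": {
  "offset": [
    [0.04, 0.02, 0],
    [0.08, 0.04, 0],
    [0.12, 0.06, 0],
    [0.16, 0.08, 0],
    [0.2, 0.08, 0],
    [0.24, 0.08, 0],
    [0.27, 0.08, 0],
    [0.27, 0.08, 0],
    [0.27, 0.08, 0],
    [0.27, 0.08, 0]
  ],
  "yaw": [0, 0, 0, 0, 0, 0, 0, 0, 0, 0]
}}

```text
time_s: 34.45
tool_pos: [0.4656, -0.0478, 0.2557]
orientation: [-179.9, 0.0, 88.5]
ft_force: [-0.7, 0.8, 0.4]
gripper_width: 0.0853
grip_force: 0.0
```

```bash
python3 - <<'E'
from h import *
w=shot('top');s=shot('side')
print('top',slabs(*w)[0]); print('side',slabs(*s)[0])
a=slabs(*s)[1]
cv2.imwrite('pics/c5.png',np.hstack([cv2.resize(s[0][90:300,140:350],(400,400)),cv2.resize(a[50:450,0:400],(400,400))])[:,:,::-1])
E
```

```text
top {'blue': [0.51, -0.3, 0.033, 0.055, -1.571], 'green': [0.368, -0.321, 0.016, 0.024, -1.571]}
side {'blue': [0.509, -0.297, 0.03, 0.056, -1.571], 'green': [0.377, -0.315, 0.03, 0.053, -1.571]}
```

View pics/c5.png

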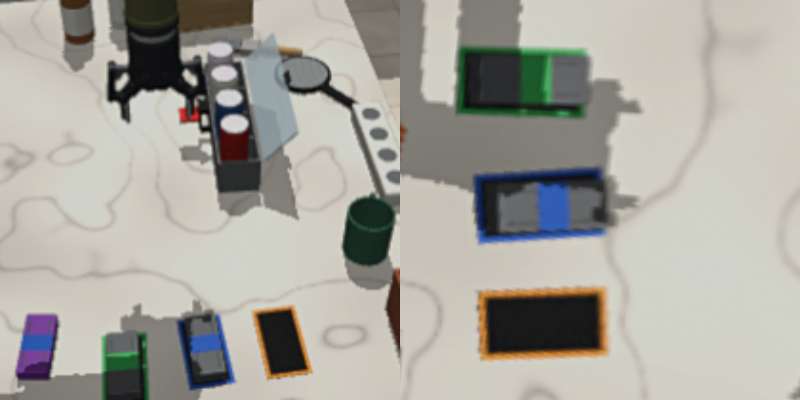

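```bash
python3 -c "
from cell import manip
print(manip.job_done())"
```

```text
the job is handed in; nothing more can be done
None
```

I handed the job in at about 35 s of simulated time. The last camera pictures show the lid open, all four cans upright one to a cell, and the blue and green rests centred and squared on their mats. There was no orange rest, and the judge gave no verdict.

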